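# Seat a filter post in its spring-plunger holder

## Task

Lift the post with the empty filter frame out of its parking block and slide it foot first into the post holder, over the side spring plunger, until its foot is fully down on the stop inside; how deep the stop sits cannot be seen and must be felt. Turn the frame so that its broad side runs along the holder's foot bar, press down gently (never more than 20 N on the stop, and do not force the rod where it jams), let go, and leave the beaker, the carton and the bottle where they stand.

Things in the scene. Friction and masses are not known exactly. Their poses are not given: they have to be found in the camera images.
- frame_center (a point): Centre of the filter frame on the loose post (about 0.18 kg): a square aluminium frame 36 wide (y) x 36 high (z) x 12 mm thick (x) with a 22 mm window through it along x; bars 7 mm wide. z is the rod axis, up. A 7 mm pip stands 3 mm above the frame's top. It can be gripped across its width (y) or its thickness (x). It lies 105 mm above the rod's foot.
- post_foot (a point): Centre of the flat foot of the steel rod under the frame; axes as frame_center. Rod: diameter 12.7 mm, 87 mm from the foot to the frame's underside, with an 18 mm collar round its top 6 mm. The foot is tapered from 6 mm diameter to 12.7 mm over 4.5 mm, which leads it into a hole.
- park: Fixed grey parking block 50 x 50 x 30 mm, origin at the centre of its underside, with a vertical hole of 14.9 mm diameter in its middle, 24 mm deep. The post stands upright and loose in it at the start, foot 6 mm above the bench.
- holder: Fixed post holder, origin at the centre of its underside: dark foot bar 32 (x) x 92 (y) x 8 mm high with two screw heads, on it a square aluminium column 32 x 32 x 72 mm with a vertical bore of 14.7 mm diameter, slightly V-shaped opposite the plunger. y runs along the foot bar, x to the plunger's black knob on the column's side. When seated, the frame's y must lie along this y, either way round.
- holder_mouth (a point): Centre of the bore's mouth in the column's top face, 80 mm above the bench, almost sharp-edged; axes as holder. The stop in the bore differs at each start: its face lies 28 to 65 mm below this point. It cannot be seen and is not reported. It is cushioned and yields about 1 mm for every 4 N.
- plunger (a joint): Spring plunger in the bore's +x wall, 14 mm below the mouth: ball nose of 4 mm radius. 0 m = fully out, 4.5 mm into the bore; about 0.0013 to 0.003 m when the rod is beside it. It resists the foot with about 6 to 10 N as it rides up the taper, then drags with 5 to 9 N, more than the post's weight, so the post never sinks by itself.
- beaker: Bystander: glass beaker 54 mm wide, 68 mm high, origin at its underside.
- cuvette_box: Bystander: white carton 62 x 62 x 42 mm, origin at its underside.
- bottle_2: Bystander: white reagent bottle with a white cap, 43 mm wide, 75 mm high, origin at its underside.

How it is judged:
By the outcome, as a careful person would: the job done as asked, in the order asked, and still so for the second after the job is handed in, with the robot touching nothing.
It also fails if it takes over 70 s, if anything falls off the work surface, if the arm or the gripper's body presses on something with over 40 N, if the wrist force passes 120 N, or if a joint passes its speed limit or range.

## Robot

A 6-joint arm with a two-finger parallel gripper is mounted at the origin on a cart in front of the work surface, level with it; the furniture and walls round the work are solid. World frame = base frame: x ahead of the robot, y to its left, z up, the work surface at z = 0. Lengths are in m, angles in rad, forces in N, time in s.
With the tool pointing down it reaches from about 0.3 to 0.825 m from the base axis. Payload 5.4 kg.
Tool frame: the origin (TCP) lies on the centre line of the jaws, within the pads' length; the fingertips stand 17 mm ahead of it and the grasp point (between the pads) lies 2 mm behind it (r.tip_extent is the distance from the TCP to the fingertips, in m); z points along the fingers, y is the line along which they close (so a half turn about z gives the same grasp; the last joint's range is limited). The gripper opens to 92 mm and grips with 3 to 60 N. Pads are 20 mm wide; open, the fingers measure 128 mm over their backs; the gripper's body (75 mm by 189 mm) begins 69 mm behind the grasp point.
Start: joints at [0.999, 0.158, 1.597, -0, 1.386, -0.21], TCP at [0.204, 0.538, 0.232] pointing down, gripper open.
Joint ranges: [-2.91, 2.91], [-0.94, 2.29], [0.18, 2.7], [-1.29, 4.43], [0.17, 2.64], [-3, 3]. Speed limits (rad/s): [2.57, 2.57, 3.14, 3.14, 3.14, 3.14].

## Interface

Orientations are given as a unit quaternion [w, x, y, z].
In Python, from station import read_state, vision, r gives the robot as it stands. The module is installed in compiled form; this text tells all that it offers.
- The arm moves only by the tool carry_out, never from a script. Its argument "increments" is a list of rows, each an object with "hand": the finger opening in cm, from 0 to 9.19; "delta_pos": the shift along the tool's x, y, z in cm, a list of three; "dr": the turn, a rotation vector about the tool's x, y, z in units of 8 degrees (1.0 is 8 degrees), a list of three. A call has 1 to 10 rows; each row is the pose to reach, as a shift and turn from the pose commanded when the call began, along the tool's axes at that moment; what a row does not reach only later rows make up. A row lasts 1/10 s, in which the tool goes at most 50 mm and 8.59 degrees, less where a joint would pass 70% of its speed; a pose out of reach is approached as far as the arm can. A call with a gripper value outside its range is refused whole. The fingers move at their own pace and stop on an object; "squeeze" is the grip in N (left out, the last holds). Time passes only in rows, so rows that repeat a pose let the fingers close. It gives the time, the measured TCP pose, the force, the opening and the grip force at its end, in the units of the state.
- read_state(): the state, without advancing time (a new reading comes with each control period).
- vision.camera(name): name is "side" or "top" or "wrist"; returns the picture (384x512x3 uint8, red, green, blue); there is no depth.
- vision.camera_info(name): a dict with "K" (3x3 intrinsics, pixels), "dist" ([k1, k2, p1, p2, k3] as OpenCV has them; the pictures are not rectified), "xyz" and "orientation" of the camera in the world. Camera axes: x right, y down, z forward; pixel columns grow to the right and rows downward; lengths in m; the calibration is good to about 2 mm. A picture is of the moment at which its call begins: read the wrist's pose just before it. camera_info takes no time and is no camera call; for the wrist camera it gives the pose at the moment of the call.
- r.finish_job(): hands the job in; it is judged then, once.
Trained networks look in the newest picture that a camera, given by its name, has taken for a name from the list of things; names that differ only in an ending like _2 or _b are one class to them, and where a whole thing is asked for, a point or a joint stands for the part that bears it (a point fixed in the world has none). Each returns a list of dicts, best first, with "score" (0 to 1); they miss things now and then, are a little off and sometimes report something else, mostly with a low value. They report only what shows in the picture. A call takes as long as a camera call.
- vision.search_frame(camera, label): "point" ([x, y, z] in m, in world coordinates, good to about 4 mm: the middle of the surface that is visible of it).
- vision.spot_point(camera, label): "point" ([x, y, z] in m, in world coordinates, good to about 4 mm: a listed point, or the origin of a listed thing).
The state is a dict: "time_s": time; "joint_positions": joint angles; "joint_vel": joint speeds; "joint_efforts": joint torques, N m; "tool_pos": TCP position; "tool_rot": TCP orientation; "wrist_force": force on the tool from outside, world axes, zero at the start; "wrist_torque": the same for the moment, N m; "grip_width": finger opening in m; "grip_force": force on a finger pad.
Only numpy, scipy, OpenCV 4.12 (cv2) and the standard library are available. Lean on these libraries where they do the work, as an engineer would, in place of code of your own. Each camera call takes 0.05 s, during which the arm holds its last target. There are 200 camera calls.

## Working session

There is one attempt and no reset: what is moved stays moved. The work goes in short steps, Python scripts to look and compute and a tool call to move; the robot and the scene stay as the last step left them, time stands still between calls to the robot, and variables do not carry over. Pictures are saved under pics/ and viewed, at most 10 in all, crops included, and the job is handed in when it is done.

Besides the shell and the picture viewer there is one more tool, called after ">>>" as name(argument=value, ...), one argument or row to a line, values as JSON. carry_out: Moves the arm, as the interface text tells. Its arguments: {"type":"object","properties":{"increments":{"type":"array"},"squeeze":{"type":"number"}},"required":["increments"]}

```bash
mkdir -p pics; cat > h.py <<'E'
import numpy as np, cv2
from scipy.spatial.transform import Rotation as R
from station import read_state, vision, r
def rot(q): return R.from_quat([q[1],q[2],q[3],q[0]])
def save(cam,name):
    im=vision.camera(cam); cv2.imwrite(f'pics/{name}.png',im[:,:,::-1]); return im
def proj(cam,P):
    i=vision.camera_info(cam); Rm=rot(i['orientation']).as_matrix(); 
    p=(np.atleast_2d(P)-np.array(i['xyz']))@Rm
    return cv2.projectPoints(p,np.zeros(3),np.zeros(3),np.array(i['K']),np.array(i['dist']))[0][:,0]
def ray(cam,uv):
    i=vision.camera_info(cam)
    n=cv2.undistortPoints(np.array([[uv]],float),np.array(i['K']),np.array(i['dist']))[0,0]
    d=rot(i['orientation']).apply([n[0],n[1],1]); return np.array(i['xyz']),d
def atz(cam,uv,z):
    o,d=ray(cam,uv); return o+d*(z-o[2])/d[2]
E
python3 - <<'E'
from h import *
a=save('top','top0');b=save('side','side0')
cv2.imwrite('pics/both.png',cv2.resize(np.hstack([a,b])[:,:,::-1],(800,300)))
for c in('top','side'):
    for l in('frame_center','post_foot','park','holder','holder_mouth','plunger','beaker','cuvette_box','bottle_2'):
        print(c,l,[(np.round(d['point'],3),round(d['score'],2)) for d in vision.spot_point(c,l)[:2]])
s=read_state();print(s['time_s'],s['tool_pos'],s['tool_rot'],s['wrist_force'])
E
```

```text
top frame_center [(array([ 0.523, -0.172,  0.113]), 0.47)]
top post_foot [(array([0.488, 0.085, 0.077]), 0.67)]
top park [(array([ 0.52 , -0.171, -0.   ]), 0.89)]
top holder [(array([ 0.486,  0.082, -0.002]), 0.86), (array([ 0.519, -0.172,  0.   ]), 0.37)]
top holder_mouth [(array([0.487, 0.079, 0.077]), 0.9)]Traceback (most recent call last):
  File "<stdin>", line 6, in <module>
ValueError: it knows: beaker, bottle, cuvette_box, frame_center, holder, holder_mouth, park, post_foot
```

View pics/top0.png

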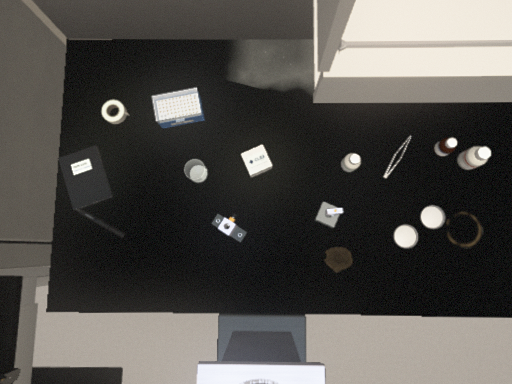

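View pics/side0.png

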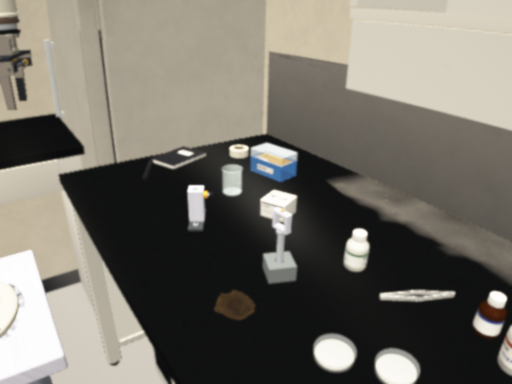

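The top view shows the park block with the post at about (328,213), the holder at (229,228) with its knob near (233,217), the beaker at (196,171), the carton at (257,160) and the bottle at (351,161). The side view agrees: frame at (283,222), holder at (196,207).

```bash
python3 - <<'E'
from h import *
a=save('top','top1');b=save('side','side1')
for l in('frame_center','holder_mouth','park','bottle'):
    print(l,[(np.round(d['point'],3),round(d['score'],2)) for d in vision.spot_point('side',l)[:2]])
cv2.imwrite('pics/c1.png',np.hstack([cv2.resize(a[195:235,w:w+40,::-1],(400,400),interpolation=cv2.INTER_CUBIC) for w in(208,308)]))
s=read_state();print(s['time_s'],s['tool_pos'],s['tool_rot'],s['wrist_force'])
i=vision.camera_info('wrist'); q=rot(s['tool_rot'])
print('cam in tool',q.inv().apply(np.array(i['xyz'])-s['tool_pos']),(q.inv()*rot(i['orientation'])).as_rotvec())
print(q.as_matrix().round(3))
for x,y in((.52,-.172),(.487,.08)):
    print(q.inv().apply(np.array([x,y,.26])-s['tool_pos'])*100)
print(vision.camera_info('top')['xyz'])
print(atz('top',(215,220),.008),atz('top',(243,238),.008),atz('top',(233,217),.066))
E
```

```text
frame_center [(array([ 0.522, -0.171,  0.11 ]), 0.86), (array([0.487, 0.082, 0.083]), 0.63)]
holder_mouth []
park [(array([ 0.523, -0.171,  0.004]), 0.9), (array([0.484, 0.082, 0.001]), 0.57)]
bottle [(array([ 0.66 , -0.235,  0.001]), 0.61)]
0.65 [0.20352225 0.5377592  0.23162892] [-1.03001181e-05  1.79920857e-01  9.83681089e-01  1.60806515e-05] [ 0.45052455 -0.43248878 -0.22301105]
cam in tool [ 0.07043017 -0.00027676 -0.15337308] [-0.20241731 -0.20306864  1.56161589]
[[-0.935  0.354 -0.   ]
 [ 0.354  0.935  0.   ]
 [ 0.     0.    -1.   ]]
[-54.72203812 -55.17829823  -2.84007474]
[-42.71565901 -32.7779219   -2.83913632]
[ 0.43390383 -0.00572464  1.10657395]
[0.50741805 0.12117512 0.008     ] [0.46123431 0.04728334 0.008     ] [0.51126604 0.069945   0.066     ]
```

View pics/c1.png

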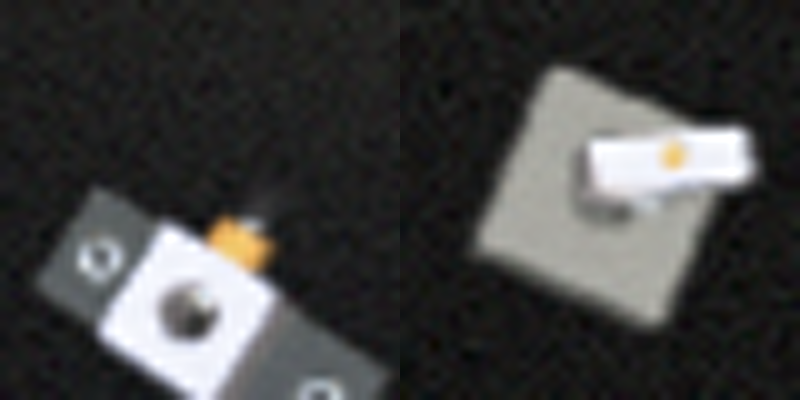

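Crop: the holder bar runs through the screws at (100,258) and (320,390), the knob is at (240,243), and the frame's broad side runs nearly along image x from (590,165) to (750,152). So the frame line yaw is about 95° and the holder's about 58.5°. I'll go over the holder first and look.

>>> carry_out(
  increments=[
    {"hand":9,"delta_pos":[-2,-1.5,-0.5],"dr":[0,0,0.1]},
    {"hand":9,"delta_pos":[-5,-4,-1],"dr":[0,0,0.2]},
    {"hand":9,"delta_pos":[-8.5,-6.5,-2],"dr":[0,0,0.3]},
    {"hand":9,"delta_pos":[-12,-9.2,-2.8],"dr":[0,0,0.5]},
    {"hand":9,"delta_pos":[-15.5,-11.9,-2.8],"dr":[0,0,0.6]},
    {"hand":9,"delta_pos":[-19,-14.6,-2.8],"dr":[0,0,0.7]},
    {"hand":9,"delta_pos":[-22.5,-17.3,-2.8],"dr":[0,0,0.8]},
    {"hand":9,"delta_pos":[-26,-20,-2.8],"dr":[0,0,0.9]},
    {"hand":9,"delta_pos":[-29.5,-22.6,-2.8],"dr":[0,0,1.1]},
    {"hand":9,"delta_pos":[-32,-24.5,-2.8],"dr":[0,0,1.35]},
  ],
)

```text
time_s: 1.65
tool_pos: [0.4172, 0.1932, 0.2599]
tool_rot: [0.0, 0.273, 0.962, 0.0]
wrist_force: [0.2, 0.9, -0.4]
grip_width: 0.0903
grip_force: 0.0
```

```bash
cat >> h.py <<'E'
def rel(p,yaw=None):
    s=read_state();q=rot(s['tool_rot']);M=q.as_matrix()
    print('t',s['time_s'],'pos',np.round(s['tool_pos'],4),'y-yaw',np.degrees(np.arctan2(M[1,1],M[0,1])).round(2),'F',np.round(s['wrist_force'],2),'grip',s['grip_width'],s['grip_force'])
    print('delta cm',(q.inv().apply(np.array(p)-s['tool_pos'])*100).round(2))
    if yaw is not None: print('dr z',((np.degrees(np.arctan2(M[1,1],M[0,1]))-yaw+90)%180-90)/8)
E
python3 - <<'E'
from h import *
rel([.487,.08,.26],58.5)
E
```

```text
t 1.65 pos [0.4172 0.1932 0.2599] y-yaw 58.31 F [ 0.19  0.89 -0.37] grip 0.09032258111587355 0.0
delta cm [-11.88  -5.96  -0.  ]
dr z -0.024292077625823083
```

>>> carry_out(
  increments=[
    {"hand":9,"delta_pos":[-3.5,-1.7,0],"dr":[0,0,0]},
    {"hand":9,"delta_pos":[-7.5,-3.7,0],"dr":[0,0,0]},
    {"hand":9,"delta_pos":[-10.5,-5.2,0],"dr":[0,0,0]},
    {"hand":9,"delta_pos":[-11.8,-5.9,0],"dr":[0,0,0]},
    {"hand":9,"delta_pos":[-11.8,-5.9,0],"dr":[0,0,0]},
  ],
)

```text
time_s: 2.15
tool_pos: [0.4863, 0.0823, 0.2595]
tool_rot: [-0.0, 0.273, 0.962, -0.0]
wrist_force: [-0.4, 0.0, -0.2]
grip_width: 0.0901
grip_force: 0.0
```

```bash
python3 - <<'E'
from h import *
rel([.487,.08,.26],58.5)
save('wrist','w1')
for l in('holder_mouth','holder','post_foot'):
    print(l,[(np.round(d['point'],4),round(d['score'],2)) for d in vision.spot_point('wrist',l)[:2]])
print(proj('wrist',[.487,.08,.08]))
E
```

```text
t 2.15 pos [0.4863 0.0823 0.2595] y-yaw 58.32 F [-0.37  0.04 -0.23] grip 0.0901000586740467 0.0
delta cm [-0.18 -0.15 -0.05]
dr z -0.022115205973282315
holder_mouth [(array([ 0.6576, -0.2327, -0.002 ]), 0.66), (array([0.489 , 0.0844, 0.0811]), 0.62)]
holder [(array([ 0.4862,  0.0836, -0.0011]), 0.77)]
post_foot []
[[249.4506284  180.70545775]]
```

View pics/w1.png

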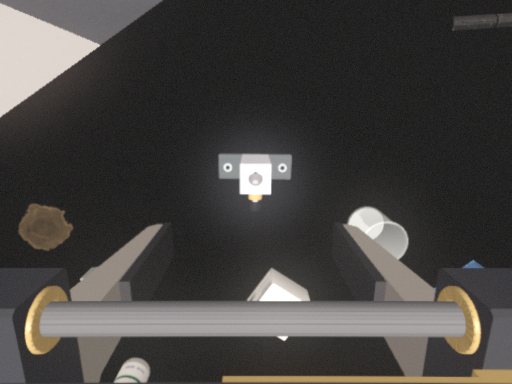

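The wrist view shows the holder bar level in the picture with its screws at (228,168) and (283,168), and the bore mouth near (255,180). I'll measure that more finely before going on to the park.

```bash
python3 - <<'E'
from h import *
im=cv2.imread('pics/w1.png')
c=cv2.resize(im[140:220,205:305],(800,640),interpolation=cv2.INTER_CUBIC)[:600]
cv2.imwrite('pics/w1c.png',c)
print(atz('wrist',(255.5,180),.08),atz('wrist',(228,168),.01),atz('wrist',(283,168),.01))
rel([.522,-.171,.26],95)
E
```

```text
[0.48966167 0.08580099 0.08      ] [0.47204607 0.05690553 0.01      ] [0.50807257 0.11579923 0.01      ]
t 2.35 pos [0.4852 0.0847 0.2596] y-yaw 58.57 F [ 0.29  1.41 -0.74] grip 0.08998967423204636 0.0
delta cm [-16.47 -19.9   -0.05]
dr z -4.55373530222358
```

View pics/w1c.png

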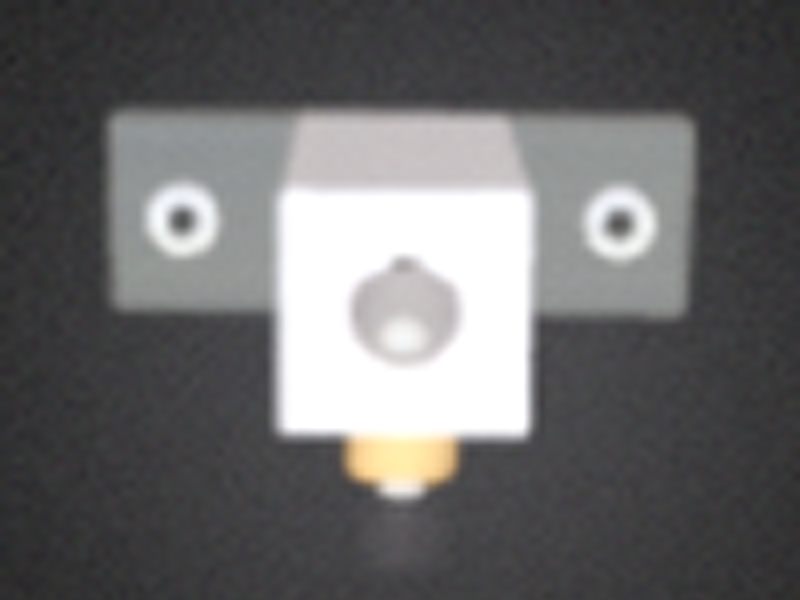

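The crop shows the bore mouth centre at about (405,312), which is image (255.6,179), with screws at (183,220) and (620,223). The arm was still settling in that frame, so I'll re-measure at rest.

```bash
python3 - <<'E'
from h import *
for k in range(3):
    s=read_state();i=vision.camera_info('wrist')
    im=vision.camera('wrist');g=cv2.cvtColor(im,cv2.COLOR_RGB2GRAY)
    # column top: bright blob
    b=(g[140:215,215:300]>225).astype(np.uint8)
    n,l,st,ce=cv2.connectedComponentsWithStats(b); j=1+np.argmax(st[1:,4])
    x0,y0,w,h=st[j][:4]; uv=(215+x0+(w-1)/2,140+y0+(h-1)/2)
    cv2.imwrite('pics/w2.png',im[:,:,::-1])
    p=cv2.minAreaRect(np.argwhere(l==j)[:,::-1].astype(np.float32))
    print(s['tool_pos'],st[j],uv,p[2],atz('wrist',(215+p[0][0],140+p[0][1]),.08),atz('wrist',uv,.08))
    print([(np.round(d['point'],4),round(d['score'],2)) for d in vision.spot_point('wrist','holder_mouth')[:2]])
rel([.522,-.171,.26],95)
E
```

```text
[0.4851924  0.08466993 0.25962057] [ 24  26  31  37 829] (np.float64(254.0), np.float64(184.0)) 90.0 [0.49259251 0.08217739 0.08      ] [0.49259251 0.08217739 0.08      ]
[]
[0.48532696 0.08453842 0.25968605] [ 24  25  31  38 837] (np.float64(254.0), np.float64(183.5)) 90.0 [0.4923305  0.08215682 0.08      ] [0.4923305  0.08215682 0.08      ]
[(array([0.4887, 0.0849, 0.0826]), 0.65)]
[0.48549132 0.08421956 0.25970542] [ 24  25  31  38 848] (np.float64(254.0), np.float64(183.5)) 90.0 [0.4924977  0.08178629 0.08      ] [0.4924977  0.08178629 0.08      ]
[(array([0.4893, 0.0839, 0.0801]), 0.58)]
t 2.65 pos [0.4856 0.0839 0.2597] y-yaw 58.52 F [-0.34 -0.55 -0.33] grip 0.09030958868151473 0.0
delta cm [-16.41 -19.84  -0.03]
dr z -4.55957159530856
```

>>> carry_out(
  increments=[
    {"hand":9,"delta_pos":[-1.5,-2,0],"dr":[0,0,-0.4]},
    {"hand":9,"delta_pos":[-4,-5,0],"dr":[0,0,-1.1]},
    {"hand":9,"delta_pos":[-6.8,-8.2,0],"dr":[0,0,-1.9]},
    {"hand":9,"delta_pos":[-9.6,-11.6,0],"dr":[0,0,-2.7]},
    {"hand":9,"delta_pos":[-12.4,-15,0],"dr":[0,0,-3.5]},
    {"hand":9,"delta_pos":[-14.6,-17.8,0],"dr":[0,0,-4.1]},
    {"hand":9,"delta_pos":[-16,-19.4,0],"dr":[0,0,-4.5]},
    {"hand":9,"delta_pos":[-16.4,-19.8,0],"dr":[0,0,-4.56]},
    {"hand":9,"delta_pos":[-16.4,-19.8,0],"dr":[0,0,-4.56]},
    {"hand":9,"delta_pos":[-16.4,-19.8,0],"dr":[0,0,-4.56]},
  ],
)

```text
time_s: 3.65
tool_pos: [0.522, -0.17, 0.2596]
tool_rot: [-0.0, -0.043, 0.999, 0.0]
wrist_force: [0.3, 0.3, 0.2]
grip_width: 0.0901
grip_force: 0.0
```

```bash
python3 - <<'E'
from h import *
for k in range(2):
    im=save('wrist','w3')
    for l in('frame_center','park','post_foot'):
        print(l,[(np.round(d['point'],4),round(d['score'],2)) for d in vision.spot_point('wrist',l)[:2]])
    rel([.522,-.171,.115],95)
u=proj('wrist',[.522,-.171,.111])[0];print(u)
a,b=int(u[0])-60,int(u[1])-45
print(a,b)
cv2.imwrite('pics/w3c.png',cv2.resize(im[b:b+90,a:a+120,::-1],(800,600),interpolation=cv2.INTER_CUBIC))
E
```

```text
frame_center [(array([ 0.5188, -0.1729,  0.1087]), 0.88)]
park [(array([ 0.5232, -0.172 , -0.0025]), 0.65)]
post_foot [(array([ 0.5232, -0.1705,  0.0064]), 0.86)]
t 3.85 pos [ 0.5221 -0.1701  0.2597] y-yaw 95.01 F [ 0.24 -0.17  0.09] grip 0.08981609366530632 0.0
delta cm [ 0.02 -0.08 14.47]
dr z 0.001514256120733748
frame_center [(array([ 0.5223, -0.1734,  0.1095]), 0.58)]
park [(array([ 0.5223, -0.1718, -0.0042]), 0.65)]
post_foot [(array([ 0.5261, -0.1693,  0.0053]), 0.96)]
t 4.05 pos [ 0.5221 -0.1708  0.2597] y-yaw 94.98 F [ 0.22  0.53 -0.47] grip 0.0898422173609396 0.0
delta cm [ 1.000e-02 -2.000e-02  1.447e+01]
dr z -0.0028228329024617693
[252.99041888 183.86734981]
192 138
```

View pics/w3c.png

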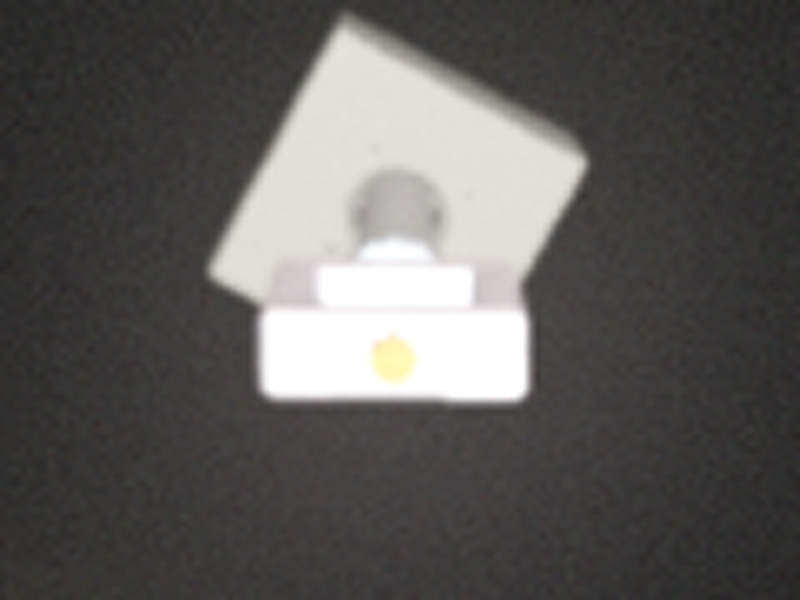

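The frame's top lies level in the picture (yaw about 95° confirmed), with the pip at about (393,358) in the crop, i.e. pixel (250.9,191.7).

```bash
python3 - <<'E'
from h import *
p=atz('wrist',(192+393/6.667-.4,138+358/6.667-.4),.131); print(p, atz('wrist',(192+395/6.667-.4,138+355/6.667-.4),.129))
rel([p[0],p[1],.113],95)
E
```

```text
[ 0.52433874 -0.17302965  0.131     ] [ 0.52441289 -0.17276275  0.129     ]
t 4.05 pos [ 0.5221 -0.1708  0.2597] y-yaw 94.98 F [ 0.22  0.53 -0.47] grip 0.0898422173609396 0.0
delta cm [-0.2  -0.24 14.67]
dr z -0.0028228329024617693
```

>>> carry_out(
  increments=[
    {"hand":9,"delta_pos":[-0.2,-0.24,2],"dr":[0,0,0]},
    {"hand":9,"delta_pos":[-0.2,-0.24,5],"dr":[0,0,0]},
    {"hand":8,"delta_pos":[-0.2,-0.24,8],"dr":[0,0,0]},
    {"hand":7,"delta_pos":[-0.2,-0.24,11],"dr":[0,0,0]},
    {"hand":6,"delta_pos":[-0.2,-0.24,13.2],"dr":[0,0,0]},
    {"hand":6,"delta_pos":[-0.2,-0.24,14.4],"dr":[0,0,0]},
    {"hand":6,"delta_pos":[-0.2,-0.24,14.9],"dr":[0,0,0]},
    {"hand":6,"delta_pos":[-0.2,-0.24,14.9],"dr":[0,0,0]},
  ],
)

```text
time_s: 4.85
tool_pos: [0.5244, -0.1734, 0.1107]
tool_rot: [0.0, -0.043, 0.999, 0.0]
wrist_force: [-0.7, -1.1, 0.2]
grip_width: 0.0602
grip_force: 0.0
```

```bash
python3 - <<'E'
from h import *
im=save('wrist','w4'); rel([.5243,-.173,.110],95)
print(proj('wrist',[.5243,-.173,.132]))
E
```

```text
t 4.9 pos [ 0.5249 -0.1737  0.1115] y-yaw 94.95 F [ 0.55  0.04 -0.79] grip 0.06013885406382953 0.0
delta cm [0.05 0.07 0.15]
dr z -0.005733663246767051
[[255.79788025 268.66353704]]
```

View pics/w4.png

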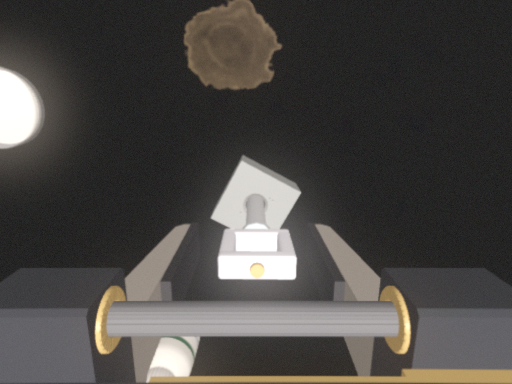

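The frame sits centred between the fingers with the pip at (257,270), within a pixel or two of prediction. Closing.

>>> carry_out(
  increments=[
    {"hand":4.5,"delta_pos":[0,0,0],"dr":[0,0,0]},
    {"hand":3.8,"delta_pos":[0,0,0],"dr":[0,0,0]},
    {"hand":3.3,"delta_pos":[0,0,0],"dr":[0,0,0]},
    {"hand":3.0,"delta_pos":[0,0,0],"dr":[0,0,0]},
    {"hand":3.0,"delta_pos":[0,0,0],"dr":[0,0,0]},
    {"hand":3.0,"delta_pos":[0,0,0],"dr":[0,0,0]},
  ],
  squeeze=35,
)

```text
time_s: 5.5
tool_pos: [0.5247, -0.1737, 0.1112]
tool_rot: [0.001, -0.043, 0.999, -0.0]
wrist_force: [0.0, 0.5, 3.9]
grip_width: 0.0355
grip_force: 34.9
```

>>> carry_out(
  increments=[
    {"hand":3,"delta_pos":[0,0,-0.5],"dr":[0,0,0]},
    {"hand":3,"delta_pos":[0,0,-1.5],"dr":[0,0,0]},
    {"hand":3,"delta_pos":[0,0,-3],"dr":[0,0,0]},
    {"hand":3,"delta_pos":[0,0,-5],"dr":[0,0,0]},
    {"hand":3,"delta_pos":[0,0,-7],"dr":[0,0,0]},
    {"hand":3,"delta_pos":[0,0,-9],"dr":[0,0,0]},
    {"hand":3,"delta_pos":[0,0,-10.5],"dr":[0,0,0]},
    {"hand":3,"delta_pos":[0,0,-11],"dr":[0,0,0]},
    {"hand":3,"delta_pos":[0,0,-11],"dr":[0,0,0]},
  ],
)

```text
time_s: 6.4
tool_pos: [0.5246, -0.1736, 0.2215]
tool_rot: [0.001, -0.043, 0.999, -0.0]
wrist_force: [0.7, -0.8, -1.8]
grip_width: 0.0359
grip_force: 34.8
```

```bash
python3 - <<'E'
from h import *
im=save('wrist','w5'); rel([.4895,.084,.221],58.5)
for c in('side','wrist'):
  save(c,c+'5')
  for l in('post_foot','frame_center'):
    print(c,l,[(np.round(d['point'],4),round(d['score'],2)) for d in vision.spot_point(c,l)[:2]])
s=read_state();t=np.array(s['tool_pos']);q=rot(s['tool_rot'])
for v in([0,0,.103],[0,0,.018],[0,0,-.021]): print(proj('wrist',t+q.apply(v)))
cv2.imwrite('pics/w5c.png',im[150:350,130:380,::-1].repeat(2,0).repeat(2,1))
E
```

```text
t 6.45 pos [ 0.5241 -0.1733  0.2204] y-yaw 94.95 F [-0.48  0.09 -1.58] grip 0.0358967941141469 34.84672665596008
delta cm [ 1.22 25.93 -0.06]
dr z 4.556478288291473
side post_foot [(array([ 0.5243, -0.1744,  0.1145]), 0.68)]
side frame_center [(array([ 0.522 , -0.1707,  0.222 ]), 0.91)]
wrist post_foot [(array([ 0.5247, -0.1679,  0.1128]), 0.77)]
wrist frame_center []
[[253.29453409 196.71261289]]
[[253.7297598  236.71677252]]
[[254.09399263 270.17109683]]
```

View pics/w5c.png

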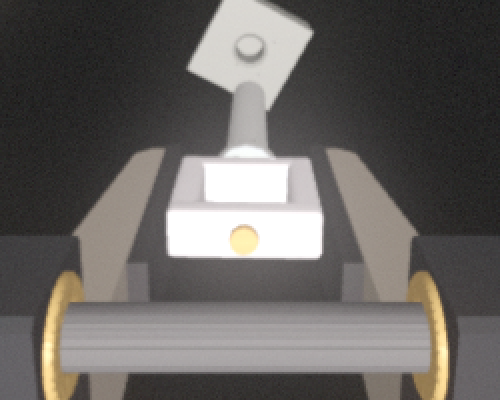

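The post is held upright: pip at pixel (252.5,269.5), foot end near (254.5,195), both within 2 px of prediction. Moving over the holder.

>>> carry_out(
  increments=[
    {"hand":3,"delta_pos":[0.1,1,0],"dr":[0,0,0.2]},
    {"hand":3,"delta_pos":[0.2,3.5,0],"dr":[0,0,0.6]},
    {"hand":3,"delta_pos":[0.3,6.8,0],"dr":[0,0,1.2]},
    {"hand":3,"delta_pos":[0.5,10.2,0],"dr":[0,0,1.8]},
    {"hand":3,"delta_pos":[0.7,13.8,0],"dr":[0,0,2.5]},
    {"hand":3,"delta_pos":[0.8,17.4,0],"dr":[0,0,3.1]},
    {"hand":3,"delta_pos":[1,21,0],"dr":[0,0,3.7]},
    {"hand":3,"delta_pos":[1.1,24,0],"dr":[0,0,4.2]},
    {"hand":3,"delta_pos":[1.2,25.6,0],"dr":[0,0,4.5]},
    {"hand":3,"delta_pos":[1.2,25.9,0],"dr":[0,0,4.56]},
  ],
)

```text
time_s: 7.75
tool_pos: [0.4894, 0.0852, 0.2203]
tool_rot: [-0.0, 0.271, 0.963, 0.0]
wrist_force: [0.1, 0.0, -1.9]
grip_width: 0.0358
grip_force: 34.8
```

>>> carry_out(
  increments=[
    {"hand":3,"delta_pos":[0,0,0.8],"dr":[0,0,0]},
    {"hand":3,"delta_pos":[0,0,1.8],"dr":[0,0,0]},
    {"hand":3,"delta_pos":[0,0,2.5],"dr":[0,0,0]},
    {"hand":3,"delta_pos":[0,0,2.5],"dr":[0,0,0]},
    {"hand":3,"delta_pos":[0,0,2.5],"dr":[0,0,0]},
  ],
)

```text
time_s: 8.25
tool_pos: [0.4899, 0.0831, 0.1952]
tool_rot: [-0.0, 0.272, 0.962, -0.0]
wrist_force: [0.2, 0.2, -1.1]
grip_width: 0.0356
grip_force: 34.8
```

```bash
python3 - <<'E'
from h import *
a=save('top','t6');b=save('side','s6');s=read_state();w=save('wrist','w6'); rel([.4895,.084,.2],58.5)
for c in('side','top','wrist'):
  for l in('post_foot','holder_mouth'):
    print(c,l,[(np.round(d['point'],4),round(d['score'],2)) for d in vision.spot_point(c,l)[:2]])
t=np.array(s['tool_pos']);q=rot(s['tool_rot'])
for v in([0,0,.103],[0,0,-.021]): print(proj('wrist',t+q.apply(v)),proj('side',t+q.apply(v)))
print('mouth',proj('wrist',[.4895,.084,.08]),proj('side',[.4895,.084,.08]))
c1=cv2.resize(w[130:280,190:320],(390,450),interpolation=cv2.INTER_CUBIC)
c2=cv2.resize(b[140:240,156:240],(378,450),interpolation=cv2.INTER_CUBIC)
cv2.imwrite('pics/c6.png',np.hstack([c1,c2])[:,:,::-1])
E
```

```text
t 8.4 pos [0.4903 0.0834 0.196 ] y-yaw 58.45 F [ 0.29 -0.07 -1.14] grip 0.035920892340930495 34.84681963920593
delta cm [ 0.1   0.01 -0.4 ]
dr z -0.005842066669231372
side post_foot [(array([0.4905, 0.0852, 0.0902]), 0.63)]
side holder_mouth [(array([0.4847, 0.0824, 0.0826]), 0.75), (array([0.4904, 0.0828, 0.0921]), 0.24)]
top post_foot [(array([ 0.6609,  0.0101, -0.0018]), 0.53)]
top holder_mouth []
wrist post_foot [(array([0.4903, 0.0842, 0.0886]), 0.66)]
wrist holder_mouth [(array([0.4857, 0.0879, 0.0794]), 0.72)]
[[252.23936088 196.84671204]] [[196.29705568 182.32757974]]
[[252.1321795  270.46676311]] [[193.74231685 126.46233904]]
mouth [[252.42767513 191.59395318]] [[196.06175123 187.74620839]]
```

View pics/c6.png

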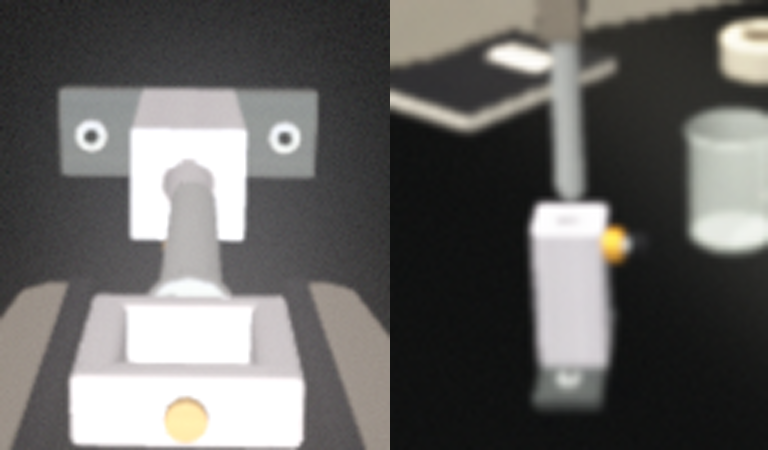

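Wrist crop: rod tip at about (190,180) right over the bore (column top centre (188,184)). Side crop: foot (570,196) above mouth (567,218). That is within the taper's capture, so I'll lower slowly into the mouth.

>>> carry_out(
  increments=[
    {"hand":3,"delta_pos":[0,0,0.3],"dr":[0,0,0]},
    {"hand":3,"delta_pos":[0,0,0.6],"dr":[0,0,0]},
    {"hand":3,"delta_pos":[0,0,0.9],"dr":[0,0,0]},
    {"hand":3,"delta_pos":[0,0,1.1],"dr":[0,0,0]},
    {"hand":3,"delta_pos":[0,0,1.3],"dr":[0,0,0]},
    {"hand":3,"delta_pos":[0,0,1.5],"dr":[0,0,0]},
    {"hand":3,"delta_pos":[0,0,1.6],"dr":[0,0,0]},
  ],
)

```text
time_s: 9.4
tool_pos: [0.4897, 0.0835, 0.1794]
tool_rot: [-0.0, 0.272, 0.962, -0.0]
wrist_force: [-0.8, 0.9, 0.2]
grip_width: 0.036
grip_force: 34.8
```

>>> carry_out(
  increments=[
    {"hand":3,"delta_pos":[0,0,0.15],"dr":[0,0,0]},
    {"hand":3,"delta_pos":[0,0,0.3],"dr":[0,0,0]},
    {"hand":3,"delta_pos":[0,0,0.4],"dr":[0,0,0]},
    {"hand":3,"delta_pos":[0,0,0.4],"dr":[0,0,0]},
  ],
)

```text
time_s: 9.8
tool_pos: [0.4897, 0.0835, 0.1754]
tool_rot: [-0.0, 0.272, 0.962, -0.0]
wrist_force: [-2.0, -1.3, -3.2]
grip_width: 0.0357
grip_force: 34.8
```

>>> carry_out(
  increments=[
    {"hand":3,"delta_pos":[0,0,0.15],"dr":[0,0,0]},
    {"hand":3,"delta_pos":[0,0,0.3],"dr":[0,0,0]},
    {"hand":3,"delta_pos":[0,0,0.45],"dr":[0,0,0]},
    {"hand":3,"delta_pos":[0,0,0.5],"dr":[0,0,0]},
  ],
)

```text
time_s: 10.2
tool_pos: [0.4903, 0.0836, 0.1713]
tool_rot: [0.0, 0.272, 0.962, 0.0]
wrist_force: [-2.7, -0.2, 4.7]
grip_width: 0.0358
grip_force: 34.9
```

>>> carry_out(
  increments=[
    {"hand":3,"delta_pos":[0,0,0.15],"dr":[0,0,0]},
    {"hand":3,"delta_pos":[0,0,0.3],"dr":[0,0,0]},
    {"hand":3,"delta_pos":[0,0,0.45],"dr":[0,0,0]},
    {"hand":3,"delta_pos":[0,0,0.5],"dr":[0,0,0]},
  ],
)

```text
time_s: 10.6
tool_pos: [0.4918, 0.0837, 0.1694]
tool_rot: [0.002, 0.272, 0.962, 0.001]
wrist_force: [-5.8, -0.5, 20.0]
grip_width: 0.0355
grip_force: 35.0
```

```bash
python3 - <<'E'
from h import *
rel([.4895,.084,.17],58.5); s=read_state(); q=rot(s['tool_rot'])
print('F tool',q.inv().apply(s['wrist_force']).round(1),'T tool',q.inv().apply(s['wrist_torque']).round(2), q.as_matrix()[:,2].round(4))
w=save('wrist','w7'); t=np.array(s['tool_pos'])
for v in([0,0,.103],[0,0,-.021]): print(proj('wrist',t+q.apply(v)))
b=save('side','s7')
c1=cv2.resize(w[130:280,190:320],(390,450),interpolation=cv2.INTER_CUBIC)
c2=cv2.resize(b[120:220,156:240],(378,450),interpolation=cv2.INTER_CUBIC)
cv2.imwrite('pics/c7.png',np.hstack([c1,c2])[:,:,::-1])
E
```

```text
t 10.6 pos [0.4918 0.0837 0.1694] y-yaw 58.48 F [-5.8  -0.54 20.01] grip 0.03546294250477229 35.01078128814697
delta cm [ 0.21 -0.1  -0.06]
dr z -0.0022164421950741087
F tool [  4.6  -3.4 -20. ] T tool [1.02 1.3  0.03] [ 0.0045 -0.     -1.    ]
[[252.40881326 196.33106231]]
[[252.48333245 269.57294926]]
```

View pics/c7.png

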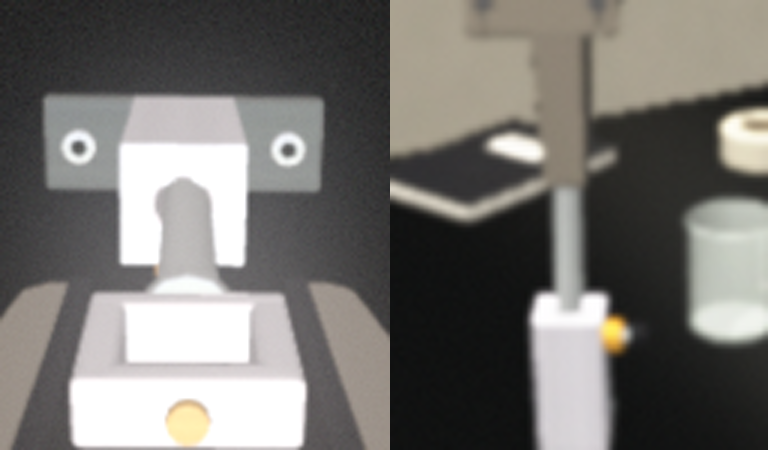

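The side crop shows the rod entering the column at (567,300). The wrist crop shows it against the bore's right wall, with a gap on the left at (163,205), so it is about 1 mm off in tool +y as the arm flexes under load. I'll ease up, shift and retry.

>>> carry_out(
  increments=[
    {"hand":3,"delta_pos":[0,0,-0.2],"dr":[0,0,0]},
    {"hand":3,"delta_pos":[0.1,-0.05,-0.4],"dr":[0,0,0]},
    {"hand":3,"delta_pos":[0.15,-0.08,-0.4],"dr":[0,0,0]},
    {"hand":3,"delta_pos":[0.15,-0.08,-0.3],"dr":[0,0,0]},
  ],
)

```text
time_s: 11.1
tool_pos: [0.4895, 0.0836, 0.1694]
tool_rot: [0.002, 0.272, 0.962, 0.0]
wrist_force: [1.1, -1.1, 3.4]
grip_width: 0.0358
grip_force: 35.0
```

```bash
cat >> h.py <<'E'
def st():
    s=read_state();q=rot(s['tool_rot']);t=np.array(s['tool_pos']);M=rot([0,.272,.962,0]).as_matrix()
    print('t',round(s['time_s'],2),'toolaxes pos mm',(t@M*1000).round(1),'F',(np.array(s['wrist_force'])@M).round(1),'T',(np.array(s['wrist_torque'])@M).round(2),'tilt',(q.as_matrix()[:2,2]@M[:2,:2]).round(4))
E
python3 -c "from h import *;st();print(np.array([.4895,.084,0])@rot([0,.272,.962,0]).as_matrix())"
```

```text
t 11.1 toolaxes pos mm [-373.2  327.6 -169.4] F [-1.5 -0.4 -3.4] T [-0.17 -0.55 -0.02] tilt [-0.003   0.0017]
[-0.3730435   0.32787924  0.        ]
```

>>> carry_out(
  increments=[
    {"hand":3,"delta_pos":[0,0,0.1],"dr":[0,0,0]},
    {"hand":3,"delta_pos":[0,0,0.2],"dr":[0,0,0]},
    {"hand":3,"delta_pos":[0.05,0,0.3],"dr":[0,0,0]},
    {"hand":3,"delta_pos":[0.05,0,0.3],"dr":[0,0,0]},
  ],
)

```text
time_s: 11.5
tool_pos: [0.4893, 0.0838, 0.167]
tool_rot: [0.002, 0.272, 0.962, 0.0]
wrist_force: [2.2, -0.7, 6.7]
grip_width: 0.0356
grip_force: 35.0
```

```bash
python3 -c "from h import *;st()"
```

```text
t 11.5 toolaxes pos mm [-373.   327.6 -167. ] F [-2.2  0.5 -6.7] T [-0.1  -0.77  0.04] tilt [-0.0035  0.0016]
```

>>> carry_out(
  increments=[
    {"hand":3,"delta_pos":[-0.03,0,0.1],"dr":[0,0,0]},
    {"hand":3,"delta_pos":[-0.03,0,0.2],"dr":[0,0,0]},
    {"hand":3,"delta_pos":[-0.03,0,0.3],"dr":[0,0,0]},
    {"hand":3,"delta_pos":[-0.03,0,0.4],"dr":[0,0,0]},
    {"hand":3,"delta_pos":[-0.03,0,0.5],"dr":[0,0,0]},
  ],
)

```text
time_s: 12.0
tool_pos: [0.4895, 0.0837, 0.1623]
tool_rot: [0.002, 0.272, 0.962, 0.0]
wrist_force: [1.2, 0.2, 10.9]
grip_width: 0.0356
grip_force: 35.0
```

```bash
python3 -c "from h import *;st()"
```

```text
t 12.0 toolaxes pos mm [-373.2  327.6 -162.3] F [ -0.9   0.8 -10.9] T [-0.02 -0.49  0.08] tilt [-0.0031  0.0015]
```

>>> carry_out(
  increments=[
    {"hand":3,"delta_pos":[0,0,0.1],"dr":[0,0,0]},
    {"hand":3,"delta_pos":[0,0,0.2],"dr":[0,0,0]},
    {"hand":3,"delta_pos":[0,0,0.3],"dr":[0,0,0]},
  ],
)

```text
time_s: 12.3
tool_pos: [0.4895, 0.0837, 0.1592]
tool_rot: [0.002, 0.272, 0.962, 0.0]
wrist_force: [0.9, -0.6, 10.0]
grip_width: 0.0356
grip_force: 35.0
```

```bash
python3 -c "from h import *;st()"
```

```text
t 12.3 toolaxes pos mm [-373.2  327.6 -159.2] F [ -1.1  -0.1 -10. ] T [-0.05 -0.46  0.07] tilt [-0.003   0.0015]
```

>>> carry_out(
  increments=[
    {"hand":3,"delta_pos":[0,0,0.1],"dr":[0,0,0]},
    {"hand":3,"delta_pos":[0,0,0.2],"dr":[0,0,0]},
    {"hand":3,"delta_pos":[0,0,0.3],"dr":[0,0,0]},
    {"hand":3,"delta_pos":[0,0,0.4],"dr":[0,0,0]},
  ],
)

```text
time_s: 12.7
tool_pos: [0.4895, 0.0837, 0.1552]
tool_rot: [0.002, 0.272, 0.962, 0.0]
wrist_force: [0.5, -0.5, 10.8]
grip_width: 0.0356
grip_force: 35.0
```

```bash
python3 -c "from h import *;st()"
```

```text
t 12.7 toolaxes pos mm [-373.2  327.6 -155.2] F [ -0.7  -0.1 -10.8] T [-0.01 -0.41  0.04] tilt [-0.003   0.0015]
```

Sliding freely at a constant ~10–11 N; depth is about 28 mm.

>>> carry_out(
  increments=[
    {"hand":3,"delta_pos":[0,0,0.1],"dr":[0,0,0]},
    {"hand":3,"delta_pos":[0,0,0.2],"dr":[0,0,0]},
    {"hand":3,"delta_pos":[0,0,0.3],"dr":[0,0,0]},
    {"hand":3,"delta_pos":[0,0,0.4],"dr":[0,0,0]},
  ],
)

```text
time_s: 13.1
tool_pos: [0.4895, 0.0837, 0.1513]
tool_rot: [0.002, 0.272, 0.962, 0.0]
wrist_force: [0.9, -0.3, 10.0]
grip_width: 0.0359
grip_force: 35.0
```

>>> carry_out(
  increments=[
    {"hand":3,"delta_pos":[0,0,0.1],"dr":[0,0,0]},
    {"hand":3,"delta_pos":[0,0,0.2],"dr":[0,0,0]},
    {"hand":3,"delta_pos":[0,0,0.3],"dr":[0,0,0]},
    {"hand":3,"delta_pos":[0,0,0.4],"dr":[0,0,0]},
  ],
)

```text
time_s: 13.5
tool_pos: [0.4895, 0.0837, 0.1472]
tool_rot: [0.002, 0.272, 0.962, 0.0]
wrist_force: [0.6, -0.7, 9.8]
grip_width: 0.0357
grip_force: 35.0
```

>>> carry_out(
  increments=[
    {"hand":3,"delta_pos":[0,0,0.1],"dr":[0,0,0]},
    {"hand":3,"delta_pos":[0,0,0.2],"dr":[0,0,0]},
    {"hand":3,"delta_pos":[0,0,0.3],"dr":[0,0,0]},
    {"hand":3,"delta_pos":[0,0,0.4],"dr":[0,0,0]},
  ],
)

```text
time_s: 13.9
tool_pos: [0.4894, 0.0837, 0.1432]
tool_rot: [0.002, 0.272, 0.962, 0.0]
wrist_force: [-0.3, -0.1, 10.0]
grip_width: 0.0357
grip_force: 35.0
```

>>> carry_out(
  increments=[
    {"hand":3,"delta_pos":[0,0,0.1],"dr":[0,0,0]},
    {"hand":3,"delta_pos":[0,0,0.2],"dr":[0,0,0]},
    {"hand":3,"delta_pos":[0,0,0.3],"dr":[0,0,0]},
    {"hand":3,"delta_pos":[0,0,0.4],"dr":[0,0,0]},
  ],
)

```text
time_s: 14.3
tool_pos: [0.4894, 0.0837, 0.1392]
tool_rot: [0.002, 0.272, 0.962, 0.0]
wrist_force: [0.2, 0.4, 9.8]
grip_width: 0.0355
grip_force: 35.0
```

>>> carry_out(
  increments=[
    {"hand":3,"delta_pos":[0,0,0.1],"dr":[0,0,0]},
    {"hand":3,"delta_pos":[0,0,0.2],"dr":[0,0,0]},
    {"hand":3,"delta_pos":[0,0,0.3],"dr":[0,0,0]},
    {"hand":3,"delta_pos":[0,0,0.4],"dr":[0,0,0]},
  ],
)

```text
time_s: 14.7
tool_pos: [0.4894, 0.0838, 0.1352]
tool_rot: [0.002, 0.272, 0.962, 0.0]
wrist_force: [1.6, -0.0, 10.8]
grip_width: 0.0355
grip_force: 35.0
```

>>> carry_out(
  increments=[
    {"hand":3,"delta_pos":[0,0,0.1],"dr":[0,0,0]},
    {"hand":3,"delta_pos":[0,0,0.2],"dr":[0,0,0]},
    {"hand":3,"delta_pos":[0,0,0.3],"dr":[0,0,0]},
    {"hand":3,"delta_pos":[0,0,0.4],"dr":[0,0,0]},
  ],
)

```text
time_s: 15.1
tool_pos: [0.4894, 0.0838, 0.1312]
tool_rot: [0.001, 0.272, 0.962, 0.0]
wrist_force: [0.9, 0.1, 10.5]
grip_width: 0.0353
grip_force: 35.0
```

>>> carry_out(
  increments=[
    {"hand":3,"delta_pos":[0,0,0.1],"dr":[0,0,0]},
    {"hand":3,"delta_pos":[0,0,0.2],"dr":[0,0,0]},
    {"hand":3,"delta_pos":[0,0,0.3],"dr":[0,0,0]},
    {"hand":3,"delta_pos":[0,0,0.4],"dr":[0,0,0]},
  ],
)

```text
time_s: 15.5
tool_pos: [0.4894, 0.0838, 0.1271]
tool_rot: [0.001, 0.272, 0.962, 0.0]
wrist_force: [0.7, -0.4, 9.6]
grip_width: 0.0356
grip_force: 35.0
```

>>> carry_out(
  increments=[
    {"hand":3,"delta_pos":[0,0,0.1],"dr":[0,0,0]},
    {"hand":3,"delta_pos":[0,0,0.2],"dr":[0,0,0]},
    {"hand":3,"delta_pos":[0,0,0.3],"dr":[0,0,0]},
    {"hand":3,"delta_pos":[0,0,0.4],"dr":[0,0,0]},
  ],
)

```text
time_s: 15.9
tool_pos: [0.4893, 0.0838, 0.1231]
tool_rot: [0.001, 0.272, 0.962, 0.0]
wrist_force: [0.3, -0.6, 10.1]
grip_width: 0.0358
grip_force: 35.0
```

>>> carry_out(
  increments=[
    {"hand":3,"delta_pos":[0,0,0.1],"dr":[0,0,0]},
    {"hand":3,"delta_pos":[0,0,0.2],"dr":[0,0,0]},
    {"hand":3,"delta_pos":[0,0,0.3],"dr":[0,0,0]},
  ],
)

```text
time_s: 16.2
tool_pos: [0.4895, 0.0838, 0.1207]
tool_rot: [0.001, 0.272, 0.962, 0.0]
wrist_force: [-2.2, 0.1, 15.0]
grip_width: 0.0357
grip_force: 35.0
```

```bash
python3 - <<'E'
from h import *
st()
for c in('side','wrist'):
    im=save(c,c+'9')
    print(c,[(np.round(d['point'],4),round(d['score'],2)) for d in vision.spot_point(c,'frame_center')[:2]])
s=read_state();t=np.array(s['tool_pos']);q=rot(s['tool_rot'])
print('pred pip',proj('wrist',t+q.apply([0,0,-.021])))
y=(im[:,:,0].astype(int)-im[:,:,2]>60)[230:300,220:290]
v,u=np.nonzero(y);print('pip',u.mean()+220,v.mean()+230,len(u))
im5=cv2.imread('pics/w5.png')[:,:,::-1];y=(im5[:,:,0].astype(int)-im5[:,:,2]>60)[230:300,220:290]
v,u=np.nonzero(y);print('pip at w5',u.mean()+220,v.mean()+230,len(u))
E
```

```text
t 16.2 toolaxes pos mm [-373.2  327.7 -120.7] F [  1.9  -1.1 -15. ] T [ 0.18 -0.1   0.  ] tilt [-0.0027  0.0014]
side []
wrist [(array([0.4877, 0.0856, 0.1179]), 0.88)]
pred pip [[252.46022515 269.52815282]]
pip 252.12 265.48 25
pip at w5 251.5 269.5 148
```

Stop felt: force rising with the pose lagging. Pressing gently a bit more.

>>> carry_out(
  increments=[
    {"hand":3,"delta_pos":[0,0,0.1],"dr":[0,0,0]},
    {"hand":3,"delta_pos":[0,0,0.15],"dr":[0,0,0]},
    {"hand":3,"delta_pos":[0,0,0.15],"dr":[0,0,0]},
    {"hand":3,"delta_pos":[0,0,0.15],"dr":[0,0,0]},
  ],
)

```text
time_s: 16.8
tool_pos: [0.4895, 0.0838, 0.1195]
tool_rot: [0.001, 0.272, 0.962, 0.0]
wrist_force: [-1.5, 0.7, 15.9]
grip_width: 0.0355
grip_force: 35.0
```

```bash
python3 -c "from h import *;st();rel([0,0,0],58.5)"
```

```text
t 16.8 toolaxes pos mm [-373.2  327.7 -119.5] F [  1.7  -0.2 -15.9] T [ 0.29 -0.    0.05] tilt [-0.0027  0.0013]
t 16.8 pos [0.4895 0.0838 0.1195] y-yaw 58.48 F [-1.55  0.73 15.87] grip 0.03547619351188758 35.00372529029846
delta cm [ 37.38 -32.75  11.81]
dr z -0.002378852925346564
```

>>> carry_out(
  increments=[
    {"hand":3,"delta_pos":[0,0,0.05],"dr":[0,0,0]},
    {"hand":3,"delta_pos":[0,0,0.1],"dr":[0,0,0]},
    {"hand":3,"delta_pos":[0,0,0.1],"dr":[0,0,0]},
  ],
)

```text
time_s: 17.1
tool_pos: [0.4896, 0.0837, 0.1188]
tool_rot: [0.002, 0.272, 0.962, 0.0]
wrist_force: [-2.6, -0.3, 16.3]
grip_width: 0.036
grip_force: 35.0
```

```bash
python3 -c "from h import *;st()"
```

```text
t 17.1 toolaxes pos mm [-373.3  327.7 -118.8] F [  2.1  -1.6 -16.3] T [0.37 0.11 0.09] tilt [-0.0028  0.0013]
```

```bash
python3 - <<'E'
from h import *
im=cv2.cvtColor(save('wrist','w10'),cv2.COLOR_RGB2GRAY)
for n in('w6','w9' if False else 'wrist9','w10'):
    a=cv2.imread(f'pics/{n}.png',0)
    T=cv2.imread('pics/w5.png',0)[226:282,208:296]
    m=cv2.matchTemplate(a[215:300,195:310],T,cv2.TM_CCOEFF_NORMED); print(n,cv2.minMaxLoc(m)[1],cv2.minMaxLoc(m)[3],'expect (13,11)')
st()
E
```

```text
w6 0.9989356994628906 (13, 11) expect (13,11)
wrist9 0.9466294050216675 (13, 11) expect (13,11)
w10 0.9445117712020874 (13, 11) expect (13,11)
t 17.15 toolaxes pos mm [-373.3  327.7 -118.7] F [  2.7  -1.2 -17.4] T [ 0.32  0.12 -0.  ] tilt [-0.0028  0.0013]
```

No slip in the grip; the force rise (7 N over 1.8 mm) matches the cushioned stop. Releasing and retreating.

>>> carry_out(
  increments=[
    {"hand":3,"delta_pos":[0,0,-0.05],"dr":[0,0,0]},
    {"hand":4.5,"delta_pos":[0,0,-0.1],"dr":[0,0,0]},
    {"hand":5.5,"delta_pos":[0,0,-0.15],"dr":[0,0,0]},
    {"hand":6.5,"delta_pos":[0,0,-0.2],"dr":[0,0,0]},
    {"hand":7,"delta_pos":[0,0,-0.2],"dr":[0,0,0]},
    {"hand":7,"delta_pos":[0,0,-0.2],"dr":[0,0,0]},
  ],
)

```text
time_s: 17.75
tool_pos: [0.4876, 0.0839, 0.1176]
tool_rot: [-0.001, 0.272, 0.962, -0.0]
wrist_force: [0.4, -0.1, 0.4]
grip_width: 0.07
grip_force: 0.0
```

```bash
python3 - <<'E'
from h import *
st()
save('wrist','w11');save('side','s11')
for c in('side','wrist'):print([(np.round(d['point'],4),round(d['score'],2)) for d in vision.spot_point(c,'frame_center')[:2]])
im=cv2.imread('pics/w11.png'); g=cv2.cvtColor(im,cv2.COLOR_BGR2GRAY)[225:290,205:300]
n,l,s,c=cv2.connectedComponentsWithStats((g>200).astype(np.uint8));j=1+np.argmax(s[1:,4])
print(s[j],cv2.minAreaRect(np.argwhere(l==j)[:,::-1].astype(np.float32)))
print(read_state()['grip_width'])
E
```

```text
t 17.75 toolaxes pos mm [-371.5  326.8 -117.6] F [-0.4  0.1 -0.4] T [-0.02  0.02 -0.01] tilt [ 0.0011 -0.0005]
[]
[(array([0.4856, 0.0871, 0.1185]), 0.97)]
[  10    0   80   56 4036] ((49.49999237060547, 27.499996185302734), (78.99998474121094, 54.99999237060547), -0.0)
0.06977271696516811
```

>>> carry_out(
  increments=[
    {"hand":7,"delta_pos":[0,0,-1],"dr":[0,0,0]},
    {"hand":7,"delta_pos":[0,0,-3],"dr":[0,0,0]},
    {"hand":7,"delta_pos":[0,0,-6],"dr":[0,0,0]},
    {"hand":7,"delta_pos":[0,0,-9],"dr":[0,0,0]},
    {"hand":7,"delta_pos":[0,0,-12],"dr":[0,0,0]},
    {"hand":7,"delta_pos":[0,0,-14],"dr":[0,0,0]},
    {"hand":7,"delta_pos":[0,0,-14],"dr":[0,0,0]},
    {"hand":7,"delta_pos":[0,0,-14],"dr":[0,0,0]},
  ],
)

```text
time_s: 18.75
tool_pos: [0.4881, 0.0838, 0.2581]
tool_rot: [0.0, 0.272, 0.962, 0.0]
wrist_force: [-0.5, 0.9, -0.2]
grip_width: 0.0702
grip_force: 0.0
```

```bash
python3 - <<'E'
from h import *
for c in('wrist','side','top'):
    im=save(c,c+'12'); print(c,[(np.round(d['point'],4),round(d['score'],2)) for d in vision.spot_point(c,'frame_center')[:2]])
    for l in('beaker','cuvette_box','bottle'): print(' ',l,[np.round(d['point'],3) for d in vision.spot_point(c,l)[:1]]) if c!='wrist' else 0
im=cv2.imread('pics/wrist12.png');u=proj('wrist',[.4895,.084,.137])[0].astype(int);print(u)
g=cv2.cvtColor(im,cv2.COLOR_BGR2GRAY)[u[1]-30:u[1]+30,u[0]-40:u[0]+40]
n,l,s,c=cv2.connectedComponentsWithStats((g>200).astype(np.uint8));j=1+np.argmax(s[1:,4])
print(s[j],u,cv2.minAreaRect(np.argwhere(l==j)[:,::-1].astype(np.float32)))
print((cv2.resize(g,(40,20))//26))
st()
E
```

```text
wrist [(array([0.4876, 0.0842, 0.1183]), 0.57)]
side [(array([0.4818, 0.0853, 0.1204]), 0.58)]
  beaker [array([ 0.631,  0.178, -0.003])]
  cuvette_box [array([0.663, 0.012, 0.002])]
  bottle [array([ 0.659, -0.233, -0.   ])]
top []
  beaker [array([0.629, 0.173, 0.003])]
  cuvette_box [array([ 0.661,  0.012, -0.001])]
  bottle [array([ 0.659, -0.231, -0.002])]
[253 192]
[  20    0   41   41 1258] [253 192] ((40.0, 20.0), (40.0, 40.0), 90.0)
[[2 3 5 5 6 8 9 8 6 5 5 5 8 9 9 9 9 9 9 9 9 9 9 9 9 9 9 8 6 5 5 5 6 8 7 6
  5 5 3 2]
 [2 3 5 5 8 7 4 7 7 5 5 6 8 9 9 9 9 9 9 9 9 9 9 9 9 9 9 9 7 5 5 6 9 5 6 9
  6 5 3 2]
 [2 2 5 5 7 9 8 8 6 5 5 5 8 9 9 9 9 9 9 9 9 9 9 9 9 9 9 9 6 5 5 6 9 7 8 8
  6 5 3 2]
 [2 2 5 5 5 5 5 5 5 5 5 5 8 9 9 9 9 9 9 8 7 8 9 9 9 9 9 9 6 5 5 5 6 6 6 5
  5 5 3 2]
 [2 2 5 5 5 5 5 5 5 5 5 5 8 9 9 9 9 8 9 9 9 9 9 9 9 9 9 9 6 5 5 5 5 5 5 5
  5 5 3 2]
 [2 2 3 3 3 3 3 4 4 4 5 7 7 7 9 9 9 9 9 9 9 9 9 9 9 9 8 7 7 6 5 5 5 4 5 5
  5 4 2 2]
 [2 2 2 2 2 2 2 2 2 2 6 7 7 7 8 9 9 9 9 9 9 9 9 9 9 9 7 7 7 7 3 2 2 2 2 2
  2 2 2 2]
 [2 2 2 2 2 2 2 2 2 3 8 9 9 9 9 9 9 9 9 9 9 9 9 9 9 9 9 9 8
[... 457 characters left out ...]
2 2 2 2 2 2 2 2 2 2 2 2 2 2 2 2 4 8 8 5 2 2 2 2 2 2 2 2 2 2 2 2 2 2
  2 2 2 2]
 [1 2 2 2 2 2 2 2 2 2 2 2 2 2 2 2 2 2 3 3 3 3 2 2 2 2 2 2 2 2 2 2 2 2 2 2
  2 2 2 2]
 [1 1 2 2 2 2 2 2 2 2 2 2 2 2 2 2 2 2 3 3 3 3 2 2 2 2 2 2 2 2 2 2 2 2 2 2
  2 2 2 2]
 [1 1 1 2 2 2 2 2 2 2 2 2 2 2 2 2 2 2 2 3 3 2 2 2 2 2 2 2 2 2 2 2 2 2 2 2
  2 2 2 2]
 [1 1 2 1 2 2 2 2 2 2 2 2 2 2 2 2 2 2 2 2 2 2 2 2 2 2 2 2 2 2 2 2 2 2 2 2
  2 2 2 2]
 [1 1 1 2 2 1 2 2 2 2 2 2 2 2 2 2 2 2 2 2 2 2 2 2 2 2 2 2 2 2 2 2 2 2 2 2
  2 2 2 2]
 [1 1 1 1 1 1 2 2 2 2 2 2 2 2 2 2 2 2 2 2 2 2 2 2 2 2 2 2 2 2 2 2 2 2 2 2
  2 2 2 2]]
t 19.35 toolaxes pos mm [-371.9  327.  -258. ] F [-0.1  0.6 -0.1] T [ 0.   -0.    0.03] tilt [ 0.0001 -0.0001]
```

The frame stands in line with the foot bar, its centre is at z≈0.119, and the bystanders have not moved. Handing in.

```bash
python3 -c "from station import r;print(r.finish_job())"
```

```text
the job is handed in; nothing more can be done
None
```

The post is in the holder with its foot on the stop, about 64 mm down as felt by force. I pressed it with an estimated 7 N, left the frame in line with the foot bar, let go, and handed the job in at 19.4 s with the beaker, carton and bottle where they stood. On the way in the rod met about 20 N at the plunger, so I backed off and re-centred it before going on.

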